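# Clamp the vacuum port

## Task

Take the loose band clamp out of its cradle, slide it gently over the barbed port of the vacuum manifold until the band sits fully home against the flange, then turn its winged thumbscrew clockwise until the band is snug on the port, but not overtightened, and let go. Leave the other things on the bench where they are.

Things in the scene. Friction and masses are not known exactly. Their poses are not given: they have to be found in the camera images.
- clamp: Steel worm-drive band clamp, upright in its cradle. Origin: centre of the level bore; x along the bore (either end may go on first), z up, screw on the +y side. Band 13 mm wide, bore 29.6 mm, 36 mm outside; foot 34 mm wide (y), 31 mm under the origin; a block on each side, 57 mm over all in y. About 0.12 kg.
- clamp_foot (a point): Point on the clamp, in the foot 27 mm under the bore's centre. A steel shoe rises out of the foot into the bore as the screw is turned clockwise (seen from above), 4 mm per radian. It starts 14.4 to 19.1 mm under the bore's centre: this differs from clamp to clamp and is not told, so where it grips has to be felt. The first 1.1 rad are always free; snug comes about 1.6 to 3.4 rad from the start.
- wing (a point): Centre of the thumbscrew's wing, a blade 26 mm long (this point's x), 8 mm thick (y), 20 mm tall (z), on the upright screw axis: clamp y +23.5 mm, 31 mm above the bore's centre. Also a good handle to carry the clamp by: the screw turns only when twisted by more than 0.1 Nm, and stays where it is left. At the start it is 0 to 0.3 rad clockwise from lying along the bore.
- worm (a point): Centre of the screw's housing on the clamp, on the screw axis at bore height. The screw runs free at 0.10 to 0.14 Nm. Once the shoe meets the port the torque climbs by 0.003 Nm per newton of squeeze, about 0.12 Nm and 40 N per radian. Snug is 12 to 29 N: 0.035 to 0.085 Nm over the free torque. More than 32 N is overtightened. Read it turning slowly: a quick turn that stops hides it.
- port_seat (a point): Bore's centre when the band is fully home against the flange; on the port's axis, 66 mm up. Axes are the manifold's: -x points out of the port, z up. The smooth land here is 20.8 mm in diameter, 15 mm long: a clamp let go on it drops and hangs about 4.5 mm lower than this point, caught behind the barb. Held up while the screw is turned, it can climb off over the barb.
- port_tip (a point): Centre of the port's open end, 28.5 mm out (-x) from port_seat. The barb widens from 17 mm diameter at this end to 26.8 mm, 16 mm further in, and stays so for 4 mm to the land: the band passes with 1.4 mm to spare all round.
- fitting: White plastic barb and flange of the port (flange 64 mm wide, 32 mm high, 6 mm thick), fixed to the manifold; origin as the manifold's. A push of more than 25 N breaks it.
- saddle: Flat key 8 mm wide under the port's land, its face 13.3 mm under the axis, which the clamp's shoe squeezes; fixed to the manifold; origin as the manifold's.
- manifold: Aluminium block 90 x 120 x 78 mm on a 110 x 140 mm foot plate, fixed; origin on the bench; the port stands out of its -x face, which is 40 mm from the origin.
- cradle: Fixed grey cradle with an upright slot 18 mm (x) by 50 mm (y), 26 mm high over all, slot floor 6 mm up; origin at bench height. The clamp comes out straight up.
- tip_box: Loose green pipette-tip box with a clear lid, 87 x 117 x 61 mm, origin at its underside. Leave alone.
- tube_rack: Loose purple tube rack, 70 x 130 x 28 mm, origin at its underside. Leave alone.
- reagent_jar: Loose glass jar, 64 mm wide, 100 mm tall, origin at its underside. Leave alone.
Things that resemble listed ones, but are neither listed nor needed, are in the scene too. What is shaped like the clamp but orange is not meant.

How it is judged (in metres and radians):
On the way, in this order (a step that is already met when the one before it is completed fails the run):
1. the band is on the port behind the barb, home against the flange, not yet squeezed (x of clamp in the frame of port_seat between -0.003 and 0.002 m and distance between clamp and port_seat below 0.007 m and angle between the x axis of clamp and the x axis of manifold, either way round below 0.3 rad and contact force between clamp and saddle below 8 N), for 0.2 s.
2. the shoe squeezes the port with at least 12 N (contact force between clamp and saddle above 12 N), for 0.2 s.
At the end, for the whole second after the job is handed in: The clamp is on the port, square to it within 0.3 rad, its band within 3 mm of the flange, squeezing the port with 12 to 29 N, released and at rest (x of clamp in the frame of port_seat between -0.003 and 0.002 m and distance between clamp and port_seat below 0.007 m and angle between the x axis of clamp and the x axis of manifold, either way round below 0.3 rad and contact force between clamp and saddle between 12 and 29 N and linear speed of clamp below 0.02 m/s); the robot touches nothing.
It fails at once if the clamp pushed on the barb or flange with more than 25 N (contact force between clamp and fitting above 25 N).
It fails at once if the clamp overtightened: more than 32 N of squeeze (contact force between clamp and saddle above 32 N).
It fails at once if a bystander moved by more than 20 mm (distance of any of tip_box, tube_rack, reagent_jar from where it was at the start of the episode above 0.02 m).
It also fails if it takes over 72 s, if anything falls off the work surface, if the arm or the gripper's body presses on something with over 40 N, if the wrist force passes 120 N, or if a joint passes its speed limit or range.

## Robot

A 7-joint arm with a two-finger parallel gripper is mounted at the origin on the work surface. World frame = base frame: x ahead of the robot, y to its left, z up, the work surface at z = 0. Lengths are in m, angles in degrees, forces in N, time in s.
With the tool pointing down it reaches from about 0.4 to 0.9 m from the base axis. Payload 5.5 kg.
Tool frame: the origin (TCP) lies on the front face of the gripper's body, between the roots of the fingers; the fingertips stand 73 mm ahead of it and the grasp point (between the pads) lies 54 mm ahead of it (grip_point_offset is the distance from the TCP to the grasp point, in m); z points along the fingers, y is the line along which they close (so a half turn about z gives the same grasp; the last joint's range is limited). The gripper opens to 85 mm and grips with 20 to 120 N. Pads are 22 mm wide; open, the fingers measure 114 mm over their backs; the gripper's body (76 mm by 85 mm) begins 54 mm behind the grasp point. The pads swing forward as they close: fully open they stand 13 mm farther back than shut.
Start: joints at [15.08, 28.699, -24.465, 88.831, 12.651, 65.22, -12.049], TCP at [0.65, 0, 0.304] pointing down, gripper open.
Joint ranges: [-164.97, 164.97], [-17.58, 116.51], [-87.97, 89.64], [11.32, 138.91], [-80.73, 260.73], [10.89, 115.49], [-147.41, 147.41]. Speed limits (degrees/s): [147.25, 147.25, 180, 180, 180, 180, 180].

## Interface

Orientations are given as [roll, pitch, yaw] about the fixed x, y, z axes, in that order (R = Rz(yaw) Ry(pitch) Rx(roll)).
In Python, from plant import * gives the robot as it stands.
- The arm moves only by the shell command python3 -m creep 'ROWS' [FORCE]. ROWS is JSON, a list of rows, each an object with "angular": the turn, a rotation vector about the tool's x, y, z in degrees, a list of three; "dp": the shift along the tool's x, y, z in m, a list of three; "hand": the gripper's target within -1 to 1 (fully open at 1, half-way at 0, shut at -1). A call has exactly 8 rows; each row is the pose to reach, as a shift and turn from the pose commanded when the call began, along the tool's axes at that moment; what a row does not reach only later rows make up. A row lasts 1/12 s, in which the tool goes at most 41.7 mm and 7.16 degrees, less where a joint would pass 70% of its speed; a pose out of reach is approached as far as the arm can. A call with a gripper value outside its range is refused whole. The fingers move at their own pace and stop on an object; FORCE is the grip in N (left out, the last holds). Time passes only in rows, so rows that repeat a pose let the fingers close, or fill a call up. It gives the time, the measured TCP pose, the force, the opening and the grip force at its end, in the units of the state.
- state(): the state, without advancing time (a new reading comes with each control period).
- read_camera(name): name is "scene" or "side" or "wrist"; returns (picture, depth): 480x640x3 uint8, blue, green, red; 480x640 float32, m along the optical axis (not along the pixel's ray), 0 where there is no reading.
- camera_model(name): a dict with "fx", "fy", "cx", "cy" (pixels), "rvec" (rotation vector, rad) and "tvec" (3), from world to camera coordinates, as OpenCV has them; the wrist camera has in their place "tool_from_camera" (4x4, takes a point from camera to tool coordinates, whose origin is the TCP and whose axes are the flange's). Camera axes: x right, y down, z forward; pixel columns grow to the right and rows downward; lengths in m; the calibration is good to about 2 mm. A picture is of the moment at which its call begins: read the wrist's pose just before it. camera_model takes no time and is no camera call.
- job_done(): hands the job in; it is judged then, once.
Trained networks look in the newest picture that a camera, given by its name, has taken for a name from the list of things; names that differ only in an ending like _2 or _b are one class to them, and where a whole thing is asked for, a point or a joint stands for the part that bears it (a point fixed in the world has none). Each returns a list of dicts, best first, with "p" (0 to 1); they miss things now and then, are a little off and sometimes report something else, mostly with a low value. They report only what shows in the picture. A call takes as long as a camera call. They do not tell look-alikes from the thing itself.
- search_frame(name, camera): "box" ([left, top, width, height] in pixels, round what is visible of it).
- masks_of(name, camera): "pixels" (480x640 bool, what is visible of it) and "box" ([left, top, width, height] in pixels, round what is visible of it).
- pinpoint(name, camera): "point" ([column, row] in pixels: a listed point, or the origin of a listed thing).
The state is a dict: "clock": time; "q": joint angles; "qd": joint speeds; "tau": joint torques, N m; "ee_pos": TCP position; "orientation": TCP orientation; "ft_force": force on the tool from outside, world axes, zero at the start; "wrist_torque": the same for the moment, N m; "finger_gap": finger opening in m; "grasp_force": force on a finger pad.
Only numpy, scipy, OpenCV 4.12 (cv2) and the standard library are available. Lean on these libraries where they do the work, as an engineer would, in place of code of your own. Each camera call takes 0.05 s, during which the arm holds its last target. There are 200 camera calls.

## Working session

There is one attempt and no reset: what is moved stays moved. The work goes in short steps, Python scripts to look and compute and a shell command to move; the robot and the scene stay as the last step left them, time stands still between calls to the robot, and variables do not carry over. Pictures are saved under pics/ and viewed, at most 11 in all, crops included, and the job is handed in when it is done.

```bash
mkdir -p pics; ls; cat > h.py <<'E'
from plant import *
import numpy as np, cv2
from scipy.spatial.transform import Rotation as R
def T_tool():
    s=state(); T=np.eye(4); T[:3,:3]=R.from_euler('xyz',s['orientation'],degrees=True).as_matrix(); T[:3,3]=s['ee_pos']; return T
def wTc(name,T=None):
    m=camera_model(name)
    if 'rvec' in m:
        A=np.eye(4); A[:3,:3]=cv2.Rodrigues(np.array(m['rvec'],float))[0]; A[:3,3]=np.ravel(m['tvec']); return np.linalg.inv(A)
    return T@np.array(m['tool_from_camera'])
def ray(name,uv,T=None):
    m=camera_model(name); A=wTc(name,T)
    d=A[:3,:3]@np.array([(uv[0]-m['cx'])/m['fx'],(uv[1]-m['cy'])/m['fy'],1]); return A[:3,3],d
def atz(name,uv,z,T=None):
    o,d=ray(name,uv,T); return o+d*(z-o[2])/d[2]
def cloud(name,dep,T=None):
    m=camera_model(name); A=wTc(name,T); v,u=np.mgrid[:480,:640]
    P=np.stack([(u-m['cx'])/m['fx']*dep,(v-m['cy'])/m['fy']*dep,dep],-1)
    return P@A[:3,:3].T+A[:3,3]
E
python3 - <<'E'
from h import *
print(state())
for c in ['scene','side','wrist']:
    T=T_tool(); im,d=read_camera(c); cv2.imwrite(f'pics/{c}0.png',im); np.save(f'pics/{c}0.npy',d)
    P=cloud(c,d,T)
    for n in ['clamp','manifold','wing','port_tip','port_seat','cradle','clamp_foot','worm']:
        for r in pinpoint(n,c)[:3]:
            u,v=[int(round(x)) for x in r['point']]
            print(c,n,round(r['p'],2),np.round(r['point'],1),P[min(max(v,0),479),min(max(u,0),639)].round(3) )
E
```

```text
pics
{'clock': 0.0, 'q': array([ 15.08070395,  28.75495235, -24.45115556,  88.89098458,
        12.64995413,  65.21889097, -12.05119524]), 'qd': array([-0.00190622,  0.05466881, -0.01990241, -0.03536725,  0.02037768,
        0.00522025,  0.12475903]), 'tau': array([ 1.57038257e-04, -5.69523740e+01, -5.81651285e+00, -2.80938792e+01,
        1.07328620e-02,  1.20940185e-02,  1.30241034e-05]), 'ee_pos': array([ 6.49454889e-01, -7.16788528e-05,  3.02846841e-01]), 'orientation': array([-1.79888248e+02, -4.17761795e-03,  8.99983694e+01]), 'ft_force': array([ 0.48968242, -0.26273957,  0.14788472]), 'wrist_torque': array([0.01004547, 0.05144325, 0.04099826]), 'grasp_force': 0.0, 'finger_gap': 0.08526543874725702}
scene clamp 0.93 [160.  221.4] [ 0.584 -0.38   0.048]
scene clamp 0.73 [190.3 194.1] [ 0.459 -0.387  0.002]
scene clamp 0.72 [243.  209.6] [ 0.508 -0.236  0.047]
scene manifold 0.91 [327.2 276.7] [ 0.628 -0.022  0.059]
scene wing 0.59 [254.2 167.8] [ 0.407 -0.251  0.068]
scene wing 0.58 [201.9 181. ] [ 0.479 -0.335  0.072]
scene wing 0.49 [149.4 221.6] [ 0.604 -0.39   0.063]
scene p
[... 1105 characters left out ...]
t 0.74 [318.7 333.8] [ 0.496 -0.272  0.051]
side worm 0.96 [313.  379.1] [ 0.468 -0.347  0.047]
side worm 0.92 [266.7 340.4] [ 0.404 -0.261  0.049]
side worm 0.92 [398.2 385.9] [ 0.597 -0.396  0.061]
wrist clamp 0.71 [178.5 429. ] [0.62  0.016 0.306]
wrist manifold 0.69 [254.  223.5] [ 0.597 -0.011  0.081]
wrist port_tip 0.9 [143.3 271.1] [ 0.506 -0.052  0.076]
wrist port_seat 0.83 [177.3 262.4] [ 0.536 -0.042  0.082]
wrist cradle 0.94 [194.9 403.4] [ 0.515 -0.224  0.026]
wrist clamp_foot 0.65 [190.  408.5] [ 0.608 -0.012  0.269]
wrist clamp_foot 0.57 [250.5 220.6] [ 0.594 -0.009  0.08 ]
wrist worm 0.66 [179.6 413.1] [ 0.608 -0.007  0.277]
wrist worm 0.66 [339.8 410.2] [ 0.666 -0.231  0.029]
```

View pics/scene0.png

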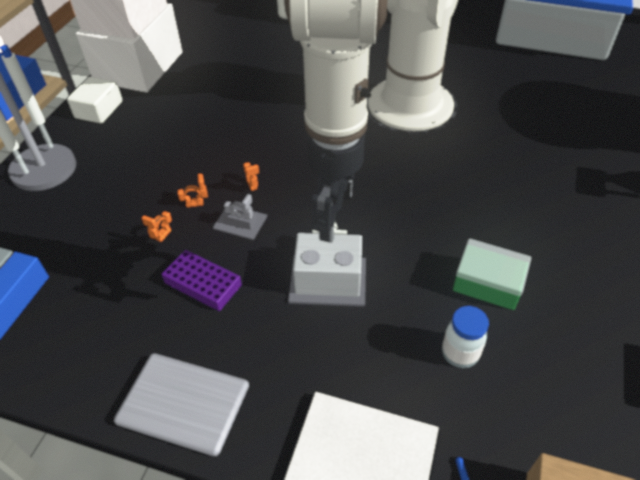

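View pics/wrist0.png

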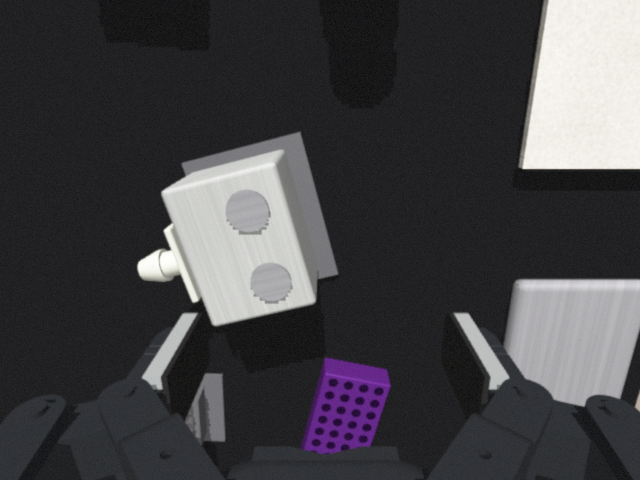

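View pics/side0.png

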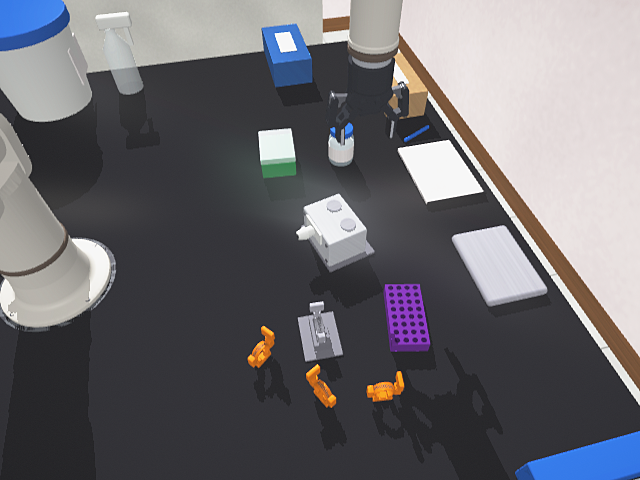

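The clamp (grey) sits in its cradle at scene (240,213), with its wing pointing towards the manifold. The orange ones are decoys. In the wrist image the port points left, with its tip at (143,267). I'll fit the manifold now, then move over the cradle.

```bash
python3 - <<'E'
from h import *
T=T_tool(); d=np.load('pics/wrist0.npy'); P=cloud('wrist',d,T)
m=(abs(P[...,2]-0.079)<.008)&(P[...,0]>.5)&(P[...,0]<.72)&(P[...,1]>-.15)&(P[...,1]<.12)
m=cv2.morphologyEx(m.astype(np.uint8),cv2.MORPH_OPEN,np.ones((15,15)))
n,l,s,c=cv2.connectedComponentsWithStats(m); k=1+np.argmax(s[1:,4]); Q=P[l==k]
print(len(Q),np.median(Q[:,2]), cv2.minAreaRect((Q[:,:2]*1000).astype(np.float32)))
# port tip / axis at z~.066+
print(camera_model('wrist')['tool_from_camera'])
im=cv2.imread('pics/wrist0.png')
for uv in [(143,267),(177,262)]: print(atz('wrist',uv,.066,T))
E
```

```text
15506 0.07826402016694509 ((582.7286376953125, -34.09638214111328), (95.57212829589844, 118.91948699951172), 14.234245300292969)
[[ 3.74773120e-05 -9.45855640e-01 -3.24587596e-01  8.28990638e-02]
 [ 9.99998959e-01  5.03740315e-04 -1.35244954e-03  6.50925563e-04]
 [ 1.44272988e-03 -3.24587207e-01  9.45854674e-01 -6.98055023e-02]
 [ 0.00000000e+00  0.00000000e+00  0.00000000e+00  1.00000000e+00]]
[ 0.50169393 -0.05275826  0.066     ]
[ 0.52994809 -0.04831911  0.066     ]
```

```bash
python3 -m creep '[{"dp":[-0.03,-0.02,0],"angular":[0,0,0],"hand":1},{"dp":[-0.06,-0.04,0],"angular":[0,0,0],"hand":1},{"dp":[-0.09,-0.06,0],"angular":[0,0,0],"hand":1},{"dp":[-0.12,-0.08,0],"angular":[0,0,0],"hand":1},{"dp":[-0.15,-0.10,0],"angular":[0,0,0],"hand":1},{"dp":[-0.18,-0.12,0],"angular":[0,0,0],"hand":1},{"dp":[-0.21,-0.14,0],"angular":[0,0,0],"hand":1},{"dp":[-0.23,-0.14,0],"angular":[0,0,0],"hand":1}]'
python3 - <<'E'
from h import *
T=T_tool(); im,d=read_camera('wrist'); cv2.imwrite('pics/w1.png',im); np.save('pics/w1.npy',d); np.save('pics/w1T.npy',T)
P=cloud('wrist',d,T); print(T[:3,3])
for n,z in [('clamp',.037),('wing',.068),('worm',.037),('cradle',.0),('port_tip',.066),('port_seat',.066)]:
    for r in pinpoint(n,'wrist')[:2]:
        print(n,round(r['p'],2),np.round(r['point'],1),atz('wrist',r['point'],z,T).round(4))
E
```

```text
clock: 2.02
ee_pos: [0.5058, -0.234, 0.3038]
orientation: [-179.8, 0.1, 89.7]
ft_force: [-0.3, -1.0, -0.3]
finger_gap: 0.0857
grasp_force: 0.0
[ 0.50579049 -0.23401442  0.30384687]
clamp 0.93 [191.1 234. ] [ 0.3885 -0.2685  0.037 ]
clamp 0.74 [297.8 327.9] [ 0.4787 -0.3624  0.037 ]
wing 0.84 [282.5 325.4] [ 0.4684 -0.3405  0.068 ]
wing 0.81 [430.4 370.2] [ 0.598  -0.3864  0.068 ]
worm 0.97 [287.9 305.4] [ 0.4702 -0.3385  0.037 ]
worm 0.93 [321.7 188.6] [ 0.5023 -0.2287  0.037 ]
cradle 0.61 [320.2 198.6] [ 0.5002 -0.2467  0.    ]
```

View pics/w1.png

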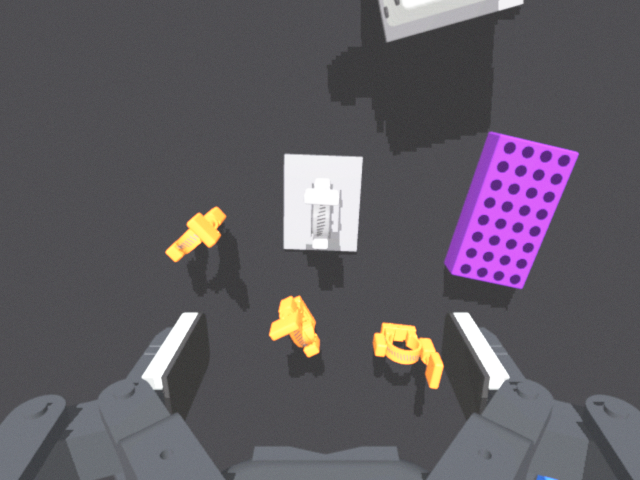

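The wing is at (322,196) in the wrist view, with the clamp's +y close to world +y. I'll measure the wing and port more exactly from depth.

```bash
python3 - <<'E'
from h import *
T=np.load('pics/w1T.npy'); d=np.load('pics/w1.npy'); P=cloud('wrist',d,T)
b=(P[...,0]>.46)&(P[...,0]<.55)&(P[...,1]>-.31)&(P[...,1]<-.18)&(d>0)
for lo,hi in [(.07,.09),(.045,.07),(.02,.03)]:
    m=b&(P[...,2]>lo)&(P[...,2]<hi); Q=P[m]
    if len(Q)>5: print(lo,len(Q),np.median(Q,0).round(4),Q.min(0).round(4),Q.max(0).round(4),cv2.minAreaRect((Q[:,:2]*1000).astype(np.float32)))
im=cv2.imread('pics/w1.png')
cv2.imwrite('pics/w1c.png',cv2.resize(im[145:260,270:375],None,fx=5,fy=5,interpolation=cv2.INTER_CUBIC))
# manifold in first picture
T0=np.eye(4);T0[:3,:3]=R.from_euler('xyz',[-179.888,-.004,89.998],degrees=True).as_matrix();T0[:3,3]=[.64945,-.00007,.30285]
d0=np.load('pics/wrist0.npy');P=cloud('wrist',d0,T0)
for uv in [(250,205),(271,282),(230,250),(180,245),(150,266),(172,264)]: print(uv,P[uv[1],uv[0]].round(4))
E
```

```text
0.07 416 [ 0.503  -0.2268  0.0775] [ 0.4903 -0.2321  0.07  ] [ 0.5157 -0.2233  0.0796] ((502.8475036621094, -227.73468017578125), (8.16816234588623, 25.557666778564453), 86.48527526855469)
0.045 842 [ 0.5016 -0.2493  0.0521] [ 0.4901 -0.278   0.0451] [ 0.5152 -0.2213  0.07  ] ((504.78857421875, -249.64208984375), (24.942699432373047, 56.85926055908203), 5.001368999481201)
0.02 913 [ 0.5024 -0.2541  0.0259] [ 0.4857 -0.2826  0.0201] [ 0.5178 -0.2199  0.0298] ((501.6078186035156, -251.28170776367188), (61.92385482788086, 30.03575325012207), 87.62480926513672)
(250, 205) [0.5939 0.0035 0.0801]
(271, 282) [ 0.6068 -0.0588  0.0805]
(230, 250) [ 0.5758 -0.0332  0.0772]
(180, 245) [ 0.5371 -0.0296  0.0759]
(150, 266) [ 0.5112 -0.0476  0.0752]
(172, 264) [ 0.5288 -0.0458  0.0753]
```

View pics/w1c.png

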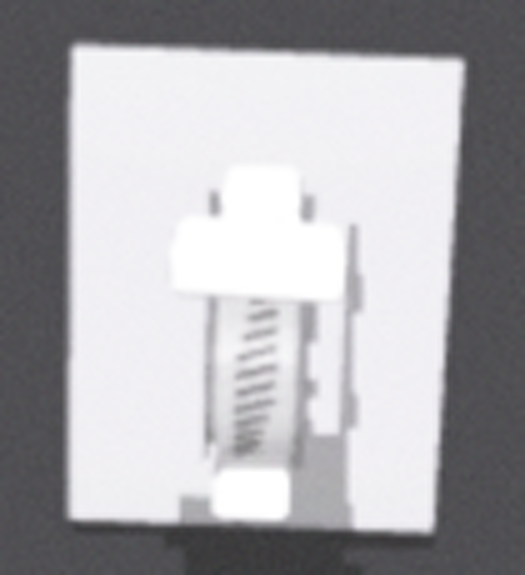

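```bash
python3 -m creep '[{"dp":[0.003,-0.002,0],"angular":[0,0,-6],"hand":1},{"dp":[0.007,-0.003,0],"angular":[0,0,-12],"hand":1},{"dp":[0.007,-0.003,0],"angular":[0,0,-18],"hand":1},{"dp":[0.007,-0.003,0],"angular":[0,0,-24],"hand":1},{"dp":[0.007,-0.003,0],"angular":[0,0,-30],"hand":1},{"dp":[0.007,-0.003,0],"angular":[0,0,-36],"hand":1},{"dp":[0.007,-0.003,0],"angular":[0,0,-42],"hand":1},{"dp":[0.007,-0.003,0],"angular":[0,0,-43],"hand":1}]'
python3 -m creep '[{"dp":[0,0,0.02],"angular":[0,0,-6],"hand":1},{"dp":[0,0,0.04],"angular":[0,0,-12],"hand":1},{"dp":[0,0,0.05],"angular":[0,0,-18],"hand":1},{"dp":[0,0,0.06],"angular":[0,0,-24],"hand":1},{"dp":[0,0,0.07],"angular":[0,0,-30],"hand":1},{"dp":[0,0,0.08],"angular":[0,0,-36],"hand":1},{"dp":[0,0,0.08],"angular":[0,0,-42],"hand":1},{"dp":[0,0,0.08],"angular":[0,0,-43.5],"hand":1}]'
cat >> h.py <<'E'
def wing_look(tag,lo,hi,box):
    T=T_tool(); im,d=read_camera('wrist'); cv2.imwrite(f'pics/{tag}.png',im); P=cloud('wrist',d,T)
    m=(d>0)&(P[...,2]>lo)&(P[...,2]<hi)&(P[...,0]>box[0])&(P[...,0]<box[1])&(P[...,1]>box[2])&(P[...,1]<box[3]); Q=P[m]
    print(len(Q),np.median(Q,0).round(4),cv2.minAreaRect((Q[:,:2]*1000).astype(np.float32)))
    return T,P
E
python3 - <<'E'
from h import *
T,P=wing_look('w2',.07,.085,(.47,.54,-.25,-.2)); s=state(); print(s['q'],s['ee_pos'],s['orientation'])
for r in pinpoint('wing','wrist')[:2]: print(r['p'],r['point'],atz('wrist',r['point'],.068,T).round(4))
E
```

```text
clock: 3.03
ee_pos: [0.5076, -0.2214, 0.3039]
orientation: [180.0, -0.0, 133.4]
ft_force: [-0.0, 0.0, 0.4]
finger_gap: 0.0853
grasp_force: 0.0
clock: 3.7
ee_pos: [0.507, -0.2218, 0.2231]
orientation: [179.9, -0.1, 176.7]
ft_force: [-0.4, -0.0, 0.1]
finger_gap: 0.0856
grasp_force: 0.0
637 [ 0.5011 -0.2274  0.0774] ((502.4801330566406, -227.54373168945312), (7.428714752197266, 26.322940826416016), 86.38750457763672)
[ 49.39972671  26.75087202 -36.0003976  106.67382419  19.3426273
  52.78526712  91.00265687] [ 0.50728117 -0.22206494  0.22362461] [ 1.79947391e+02 -1.67765606e-02  1.76572013e+02]
0.9 [318.0, 238.8] [ 0.5044 -0.2264  0.068 ]
0.83 [107.9, 187.2] [ 0.4672 -0.3413  0.068 ]
```

```bash
python3 -m creep '[{"dp":[0.0037,-0.0055,0.015],"angular":[0,0,0],"hand":1},{"dp":[0.0037,-0.0055,0.03],"angular":[0,0,0],"hand":1},{"dp":[0.0037,-0.0055,0.045],"angular":[0,0,0],"hand":1},{"dp":[0.0037,-0.0055,0.06],"angular":[0,0,0],"hand":1},{"dp":[0.0037,-0.0055,0.075],"angular":[0,0,0],"hand":1},{"dp":[0.0037,-0.0055,0.087],"angular":[0,0,0],"hand":1},{"dp":[0.0037,-0.0055,0.093],"angular":[0,0,0],"hand":1},{"dp":[0.0037,-0.0055,0.093],"angular":[0,0,0],"hand":0.3}]' 50
python3 -m creep '[{"dp":[0,0,0],"angular":[0,0,0],"hand":-0.3},{"dp":[0,0,0],"angular":[0,0,0],"hand":-0.6},{"dp":[0,0,0],"angular":[0,0,0],"hand":-0.8},{"dp":[0,0,0],"angular":[0,0,0],"hand":-1},{"dp":[0,0,0],"angular":[0,0,0],"hand":-1},{"dp":[0,0,0],"angular":[0,0,0],"hand":-1},{"dp":[0,0,0],"angular":[0,0,0],"hand":-1},{"dp":[0,0,0],"angular":[0,0,0],"hand":-1}]' 50
python3 -c "
from h import *
s=state();print(s)"
```

```text
clock: 4.47
ee_pos: [0.5025, -0.2278, 0.1299]
orientation: [180.0, -0.1, 176.4]
ft_force: [-0.3, -1.2, 0.5]
finger_gap: 0.076
grasp_force: 0.0
clock: 5.13
ee_pos: [0.5033, -0.2284, 0.1315]
orientation: [-180.0, 0.0, 176.5]
ft_force: [-1.5, 0.7, 6.4]
finger_gap: 0.0066
grasp_force: 52.7
{'clock': 5.1333, 'q': array([ 46.3769643 ,  34.13858016, -31.53915738, 109.75617509,
        25.48056219,  43.08049344,  86.76279299]), 'qd': array([-0.06416041,  0.01482606, -0.08154447, -0.0085659 , -0.02642432,
        0.00238115,  0.05189762]), 'tau': array([-1.26720113e-01, -4.89997458e+01, -7.74233401e+00, -1.86679941e+01,
        5.00025752e-02, -3.88520127e-01,  5.85122281e-03]), 'ee_pos': array([ 0.50330125, -0.22843361,  0.13149232]), 'orientation': array([-1.79970007e+02,  4.18166104e-02,  1.76492548e+02]), 'ft_force': array([-1.51142072,  0.7052205 ,  6.43896467]), 'wrist_torque': array([0.03062052, 0.26270164, 0.01421302]), 'grasp_force': 52.678576055914164, 'finger_gap': 0.006612496017024695}
```

```bash
python3 -m creep '[{"dp":[0,0,-0.003],"angular":[0,0,0],"hand":-1},{"dp":[0,0,-0.01],"angular":[0,0,0],"hand":-1},{"dp":[0,0,-0.025],"angular":[0,0,0],"hand":-1},{"dp":[0,0,-0.04],"angular":[0,0,0],"hand":-1},{"dp":[0,0,-0.06],"angular":[0,0,0],"hand":-1},{"dp":[0,0,-0.08],"angular":[0,0,0],"hand":-1},{"dp":[0,0,-0.1],"angular":[0,0,0],"hand":-1},{"dp":[0,0,-0.11],"angular":[0,0,0],"hand":-1}]'
python3 -m creep '[{"dp":[-0.01,0.022,0],"angular":[0,0,-3],"hand":-1},{"dp":[-0.021,0.05,0],"angular":[0,0,-6],"hand":-1},{"dp":[-0.033,0.08,0],"angular":[0,0,-9],"hand":-1},{"dp":[-0.045,0.11,0],"angular":[0,0,-12],"hand":-1},{"dp":[-0.058,0.14,0],"angular":[0,0,-15],"hand":-1},{"dp":[-0.07,0.17,0],"angular":[0,0,-17],"hand":-1},{"dp":[-0.08,0.19,0],"angular":[0,0,-17],"hand":-1},{"dp":[-0.085,0.203,0],"angular":[0,0,-17],"hand":-1}]'
python3 -m creep '[{"dp":[0,0,0],"angular":[0,0,0],"hand":-1},{"dp":[0,0,0],"angular":[0,0,0],"hand":-1},{"dp":[0,0,0],"angular":[0,0,0],"hand":-1},{"dp":[0,0,0],"angular":[0,0,0],"hand":-1},{"dp":[0,0,0],"angular":[0,0,0],"hand":-1},{"dp":[0,0,0],"angular":[0,0,0],"hand":-1},{"dp":[0,0,0],"angular":[0,0,0],"hand":-1},{"dp":[0,0,0],"angular":[0,0,0],"hand":-1}]'
python3 - <<'E'
from h import *
T=T_tool(); s=state(); im,d=read_camera('wrist'); cv2.imwrite('pics/w3.png',im); np.save('pics/w3.npy',d); np.save('pics/w3T.npy',T)
P=cloud('wrist',d,T); print(s['q'].round(1),s['ft_force'],s['wrist_torque'])
for n,z in [('port_tip',.066),('port_seat',.066),('clamp',.147),('wing',.178),('clamp_foot',.12)]:
    for r in pinpoint(n,'wrist')[:2]: print(n,r['p'],r['point'],atz('wrist',r['point'],z,T).round(4))
E
```

```text
clock: 5.8
ee_pos: [0.5038, -0.2283, 0.2434]
orientation: [-179.9, 0.2, 176.5]
ft_force: [0.7, -0.0, -1.7]
finger_gap: 0.0068
grasp_force: 51.9
clock: 6.47
ee_pos: [0.601, -0.0269, 0.2408]
orientation: [179.9, 0.1, -166.3]
ft_force: [0.7, -0.0, -1.6]
finger_gap: 0.0066
grasp_force: 51.8
clock: 7.13
ee_pos: [0.6001, -0.0313, 0.241]
orientation: [-180.0, 0.0, -166.5]
ft_force: [0.5, 0.2, -1.7]
finger_gap: 0.0068
grasp_force: 51.8
[ 30.9  31.5 -41.1  99.1  23.7  58.4  84.8] [ 0.45248555  0.2017402  -1.69973121] [ 0.02044243  0.00656194 -0.02111411]
port_seat 0.82 [326.7, 111.2] [ 0.5294 -0.0482  0.066 ]
clamp 0.96 [269.3, 289.1] [ 0.6054 -0.0562  0.147 ]
clamp 0.32 [328.0, 58.1] [ 0.5079 -0.0531  0.147 ]
wing 0.98 [323.8, 328.6] [ 0.6004 -0.0325  0.178 ]
clamp_foot 0.83 [275.3, 262.0] [ 0.604 -0.057  0.12 ]
```

View pics/w3.png

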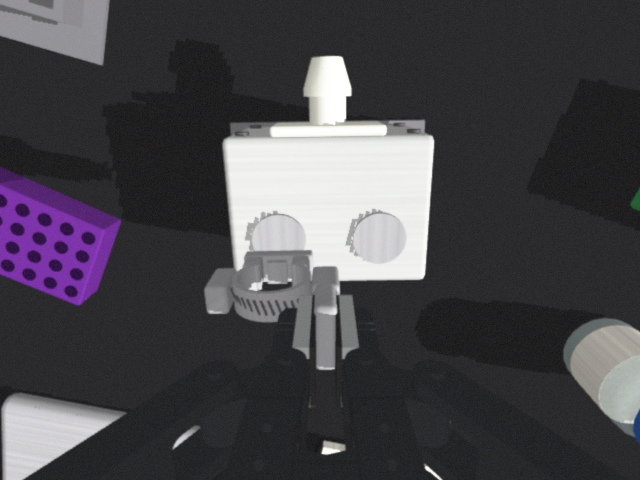

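The clamp hangs from the wing at (325,300), with the band at (271,285). The port axis lies near column 327, with its tip at row 57. I'll fit both yaws and positions.

```bash
python3 - <<'E'
from h import *
T=np.load('pics/w3T.npy'); d=np.load('pics/w3.npy'); P=cloud('wrist',d,T); im=cv2.imread('pics/w3.png'); g=im.min(2)
# port silhouette rows
pts=[]
for v in range(58,126,4):
    c=np.where(g[v,280:375]>110)[0]+280
    if len(c): w=[atz('wrist',(x,v),.066,T) for x in (c[0]-.5,c[-1]+.5)]; M=(w[0]+w[1])/2; pts.append(M); print(v,c[0],c[-1],M.round(4),round(np.linalg.norm(w[1]-w[0])*1000,1))
pts=np.array(pts)[:,:2]; vx=cv2.fitLine(pts.astype(np.float32),cv2.DIST_HUBER,0,.01,.01).ravel(); print('port yaw',np.degrees(np.arctan2(vx[1],vx[0])),vx)
# tip row: last bright row at column 327
for c in (322,327,332): print(np.where(g[40:80,c]>110)[0][0]+40)
# manifold top
m=(abs(P[...,2]-.078)<.004)&(P[...,0]>.5)&(P[...,0]<.72)&(P[...,1]>-.13)&(P[...,1]<.1)
Q=P[m]; print('man',cv2.minAreaRect((Q[:,:2]*1000).astype(np.float32)),np.median(Q[:,2]))
# front edge of manifold top and sides, from depth mask
# clamp cloud in T coordinates
inv=np.linalg.inv(T); Qt=P@inv[:3,:3].T+inv[:3,3]
m=(d>0)&(Qt[...,2]>.07)&(Qt[...,2]<.125)&(abs(Qt[...,0])<.04)&(Qt[...,1]<.02)&(Qt[...,1]>-.07); q=Qt[m]
print(len(q),q.min(0).round(4),q.max(0).round(4))
mb=m&(Qt[...,1]<-.043); q=Qt[mb]; print('block',len(q),np.median(q,0).round(4),q.min(0).round(4),q.max(0).round(4))
v,u=np.where(mb);print(u.min(),u.max(),v.min(),v.max())
mm=(d>0)&(Qt[...,2]<.065)&(Qt[...,2]>.03)&(abs(Qt[...,0])<.02)&(abs(Qt[...,1])<.004);q=Qt[mm];print('wing',len(q),q.min(0).round(4),q.max(0).round(4))
E
```

```text
58 312 342 [ 0.5021 -0.0546  0.066 ] 17.0
62 310 343 [ 0.5042 -0.0544  0.066 ] 18.7
66 309 345 [ 0.5061 -0.0537  0.066 ] 20.5
70 308 346 [ 0.5081 -0.0532  0.066 ] 21.6
74 307 347 [ 0.5101 -0.0527  0.066 ] 22.8
78 306 348 [ 0.5121 -0.0522  0.066 ] 24.0
82 305 349 [ 0.5142 -0.0517  0.066 ] 25.2
86 304 350 [ 0.5162 -0.0512  0.066 ] 26.4
90 304 351 [ 0.5182 -0.0505  0.066 ] 27.0
94 304 351 [ 0.5203 -0.05    0.066 ] 27.1
98 309 345 [ 0.5224 -0.0497  0.066 ] 20.9
102 309 345 [ 0.5245 -0.0492  0.066 ] 21.0
106 309 345 [ 0.5266 -0.0487  0.066 ] 21.1
110 310 345 [ 0.5287 -0.0479  0.066 ] 20.6
114 310 345 [ 0.5308 -0.0474  0.066 ] 20.6
118 310 345 [ 0.533  -0.0469  0.066 ] 20.7
122 281 374 [ 0.5351 -0.0464  0.066 ] 54.2
port yaw 14.163535 [ 0.9696013   0.24469034  0.51981825 -0.05023682]
56
56
56
man ((565.2318115234375, -38.69756317138672), (130.09425354003906, 119.77741241455078), 14.328352928161621) 0.07782595236006518
6137 [-0.007  -0.0517  0.07  ] [0.0143 0.0079 0.125 ]
block 822 [ 0.0046 -0.0469  0.0847] [-0.0066 -0.0517  0.0823] [ 0.0074 -0.043   0.105 ]
204 232 268 313
wing 2069 [-0.0123 -0.004   0.0345] [0.0148 0.004  0.065 ]
```

```bash
python3 - <<'E'
from h import *
def an(Tf,df,Tt):
    T=np.load(Tf); d=np.load(df); P=cloud('wrist',d,T); inv=np.linalg.inv(Tt); Q=P@inv[:3,:3].T+inv[:3,3]
    for nm,a,b in [('block',-.0515,-.044),('band',-.03,-.017)]:
        m=(d>0)&(Q[...,1]>a)&(Q[...,1]<b)&(Q[...,2]<.12)&(Q[...,2]>.06)&(abs(Q[...,0]-.0005)<.005)
        z=np.sort(Q[m][:,2]); print(nm,len(z),z[:3].round(4),np.percentile(z,[5,25,50]).round(4), np.percentile(Q[m][:,1],[1,99]).round(4))
Tg=np.eye(4);Tg[:3,:3]=R.from_euler('xyz',[180,0,176.5],degrees=True).as_matrix();Tg[:3,3]=[.5033,-.2284,.1315]
an('pics/w1T.npy','pics/w1.npy',Tg); T3=np.load('pics/w3T.npy'); an('pics/w3T.npy','pics/w3.npy',T3)
c=T3@np.array([.0008,-.0235,.0945,1]); print('clamp now',c)
ax=np.array([.9696,.2447]); tip=np.array([.5015,-.0548])
for off in (.04,): 
    tgt=tip-off*ax; dw=np.r_[tgt-c[:2],.066-c[2]]; print('move world',dw,'tool',T3[:3,:3].T@dw)
E
```

```text
block 65 [0.0816 0.0826 0.0828] [0.083  0.0836 0.084 ] [-0.0488 -0.0441]
band 183 [0.0755 0.0762 0.0762] [0.0764 0.0774 0.078 ] [-0.0298 -0.017 ]
block 360 [0.0823 0.0825 0.0825] [0.0831 0.0837 0.084 ] [-0.0513 -0.0441]
band 1190 [0.0763 0.0765 0.0765] [0.0772 0.078  0.0789] [-0.0299 -0.0171]
clamp now [ 0.60481413 -0.05439219  0.14649743  1.        ]
move world [-0.14209813 -0.01019581 -0.08049743] tool [0.14057349 0.02315788 0.08048898]
```

```bash
python3 -m creep '[{"dp":[0.02,0.003,0],"angular":[0,0,0],"hand":-1},{"dp":[0.045,0.007,0],"angular":[0,0,0],"hand":-1},{"dp":[0.07,0.012,0],"angular":[0,0,0],"hand":-1},{"dp":[0.095,0.016,0],"angular":[0,0,0],"hand":-1},{"dp":[0.12,0.02,0],"angular":[0,0,0],"hand":-1},{"dp":[0.135,0.023,0],"angular":[0,0,0],"hand":-1},{"dp":[0.1406,0.0232,0],"angular":[0,0,0],"hand":-1},{"dp":[0.1406,0.0232,0],"angular":[0,0,0],"hand":-1}]'
python3 -m creep '[{"dp":[0,0,0.01],"angular":[0,0,0],"hand":-1},{"dp":[0,0,0.025],"angular":[0,0,0],"hand":-1},{"dp":[0,0,0.04],"angular":[0,0,0],"hand":-1},{"dp":[0,0,0.055],"angular":[0,0,0],"hand":-1},{"dp":[0,0,0.068],"angular":[0,0,0],"hand":-1},{"dp":[0,0,0.077],"angular":[0,0,0],"hand":-1},{"dp":[0,0,0.0805],"angular":[0,0,0],"hand":-1},{"dp":[0,0,0.0805],"angular":[0,0,0],"hand":-1}]'
cat >> h.py <<'E'
ax=np.array([.9696,.2447]); tip=np.array([.5015,-.0548]); perp=np.array([-.2447,.9696])
def where():
    T=T_tool(); c=(T@np.array([.0008,-.0235,.0945,1]))[:3]; s=state(); e=c[:2]-tip
    print('t',s['clock'],'along-seat',round((e@ax-.0285)*1000,1),'lat',round(e@perp*1000,1),'z',round((c[2]-.066)*1000,1),'F',s['ft_force'].round(1),'Tq',s['wrist_torque'].round(3),'yaw',s['orientation'][2].round(2),'rp',s['orientation'][:2].round(2),'q7',s['q'][6].round(1))
    return T
E
python3 - <<'E'
from h import *
T=where(); im,d=read_camera('wrist'); cv2.imwrite('pics/w4.png',im)
im,d=read_camera('side'); cv2.imwrite('pics/s4.png',cv2.resize(im[170:290,230:390],None,fx=5,fy=5,interpolation=cv2.INTER_CUBIC))
E
```

```text
clock: 8.1
ee_pos: [0.4572, -0.0415, 0.2411]
orientation: [-179.9, -0.0, -166.5]
ft_force: [0.2, 0.5, -1.7]
finger_gap: 0.0065
grasp_force: 51.8
clock: 8.77
ee_pos: [0.4583, -0.0406, 0.1593]
orientation: [179.9, -0.1, -166.5]
ft_force: [-0.4, -1.3, -2.1]
finger_gap: 0.0065
grasp_force: 51.7
t 8.7667 along-seat -68.1 lat 1.0 z -1.2 F [-0.4 -1.3 -2.1] Tq [ 0.052 -0.023 -0.014] yaw -166.47 rp [ 1.7991e+02 -6.0000e-02] q7 82.6
```

View pics/s4.png

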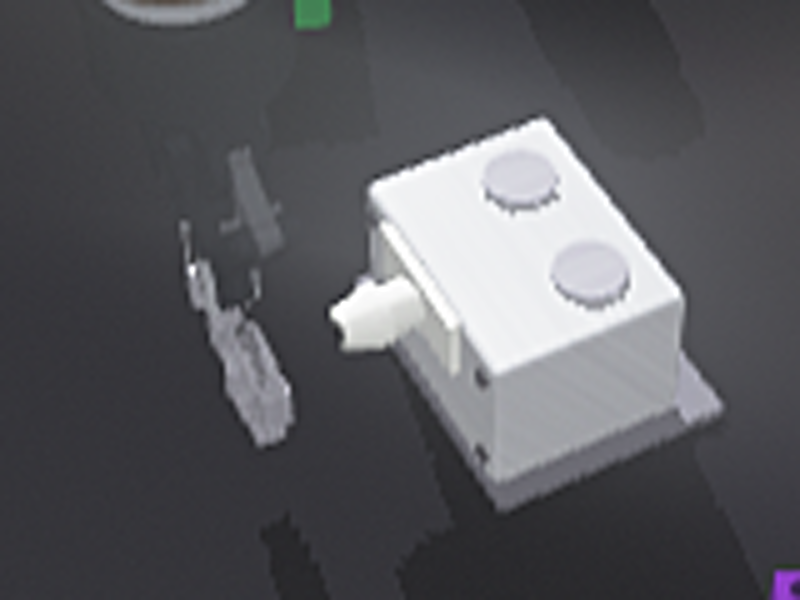

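View pics/w4.png

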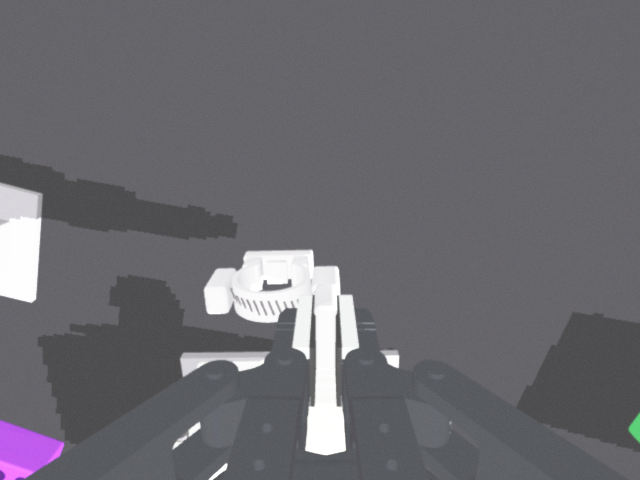

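```bash
python3 -m creep '[{"dp":[-0.005,-0.0005,-0.0005],"angular":[0,0,-0.5],"hand":-1},{"dp":[-0.01,-0.0005,-0.0008],"angular":[0,0,-0.5],"hand":-1},{"dp":[-0.017,-0.0005,-0.0008],"angular":[0,0,-0.5],"hand":-1},{"dp":[-0.023,-0.0005,-0.0008],"angular":[0,0,-0.5],"hand":-1},{"dp":[-0.028,-0.0005,-0.0008],"angular":[0,0,-0.5],"hand":-1},{"dp":[-0.028,-0.0005,-0.0008],"angular":[0,0,-0.5],"hand":-1},{"dp":[-0.028,-0.0005,-0.0008],"angular":[0,0,-0.5],"hand":-1},{"dp":[-0.028,-0.0005,-0.0008],"angular":[0,0,-0.5],"hand":-1}]'
python3 - <<'E'
from h import *
where()
for i in range(4): read_camera('wrist'); where()
E
```

```text
clock: 9.53
ee_pos: [0.4851, -0.0349, 0.161]
orientation: [180.0, -0.0, -166.0]
ft_force: [0.0, -0.8, -1.7]
finger_gap: 0.0068
grasp_force: 51.7
t 9.5333 along-seat -40.5 lat -0.2 z 0.5 F [ 0.  -0.8 -1.7] Tq [ 0.071  0.024 -0.033] yaw -165.99 rp [ 1.7999e+02 -4.0000e-02] q7 82.0
t 9.5833 along-seat -40.6 lat -0.3 z 0.5 F [ 0.3  0.1 -1. ] Tq [ 0.02   0.035 -0.032] yaw -166.0 rp [ 1.7999e+02 -4.0000e-02] q7 82.0
t 9.6333 along-seat -40.6 lat -0.3 z 0.6 F [ 0.7  0.4 -1.2] Tq [ 0.042 -0.016  0.05 ] yaw -166.0 rp [ 1.8e+02 -3.0e-02] q7 82.0
t 9.6833 along-seat -40.6 lat -0.4 z 0.6 F [-0.5 -0.6 -2.3] Tq [ 0.013  0.017 -0.035] yaw -166.0 rp [-1.8e+02 -3.0e-02] q7 82.0
t 9.7333 along-seat -40.4 lat -0.4 z 0.6 F [ 0.4  0.1 -0.8] Tq [ 0.075  0.003 -0.008] yaw -166.01 rp [-1.8e+02 -2.0e-02] q7 82.0
```

```bash
python3 -m creep '[{"dp":[-0.002,0.0003,0.0005],"angular":[0,0,0],"hand":-1},{"dp":[-0.004,0.0003,0.0005],"angular":[0,0,0],"hand":-1},{"dp":[-0.006,0.0003,0.0005],"angular":[0,0,0],"hand":-1},{"dp":[-0.008,0.0003,0.0005],"angular":[0,0,0],"hand":-1},{"dp":[-0.01,0.0003,0.0005],"angular":[0,0,0],"hand":-1},{"dp":[-0.012,0.0003,0.0005],"angular":[0,0,0],"hand":-1},{"dp":[-0.014,0.0003,0.0005],"angular":[0,0,0],"hand":-1},{"dp":[-0.016,0.0003,0.0005],"angular":[0,0,0],"hand":-1}]'
python3 -c "
from h import *
where();read_camera('wrist');where()"
python3 -m creep '[{"dp":[-0.001,0,0],"angular":[0,0,0],"hand":-1},{"dp":[-0.002,0,0],"angular":[0,0,0],"hand":-1},{"dp":[-0.003,0,0],"angular":[0,0,0],"hand":-1},{"dp":[-0.004,0,0],"angular":[0,0,0],"hand":-1},{"dp":[-0.005,0,0],"angular":[0,0,0],"hand":-1},{"dp":[-0.006,0,0],"angular":[0,0,0],"hand":-1},{"dp":[-0.007,0,0],"angular":[0,0,0],"hand":-1},{"dp":[-0.008,0,0],"angular":[0,0,0],"hand":-1}]'
python3 -c "
from h import *
where();read_camera('wrist');where();read_camera('wrist');where()"
```

```text
clock: 10.4
ee_pos: [0.5011, -0.0308, 0.1607]
orientation: [180.0, 0.0, -166.0]
ft_force: [0.1, 0.8, -1.8]
finger_gap: 0.0066
grasp_force: 51.7
t 10.4 along-seat -23.8 lat -0.1 z 0.2 F [ 0.1  0.8 -1.8] Tq [ 0.018  0.014 -0.013] yaw -165.99 rp [1.8e+02 1.0e-02] q7 81.3
t 10.45 along-seat -23.4 lat -0.1 z 0.3 F [ 0.9 -0.3 -0.5] Tq [ 0.041 -0.094  0.019] yaw -165.99 rp [1.7999e+02 4.0000e-02] q7 81.3
clock: 11.12
ee_pos: [0.5087, -0.0289, 0.1607]
orientation: [180.0, 0.0, -166.0]
ft_force: [0.7, 0.4, -1.3]
finger_gap: 0.0069
grasp_force: 51.7
t 11.1167 along-seat -16.0 lat -0.2 z 0.2 F [ 0.7  0.4 -1.3] Tq [-0.007 -0.007  0.005] yaw -166.0 rp [180.   0.] q7 81.1
t 11.1667 along-seat -15.7 lat -0.1 z 0.3 F [-0.6 -0.3 -1.4] Tq [0.064 0.015 0.011] yaw -166.0 rp [1.8e+02 2.0e-02] q7 81.1
t 11.2167 along-seat -15.9 lat -0.1 z 0.2 F [ 0.4 -0.3 -2.4] Tq [0.01  0.044 0.049] yaw -166.0 rp [1.8e+02 1.0e-02] q7 81.1
```

```bash
python3 -m creep '[{"dp":[-0.001,0,0],"angular":[0,0,0],"hand":-1},{"dp":[-0.002,0,0],"angular":[0,0,0],"hand":-1},{"dp":[-0.003,0,0],"angular":[0,0,0],"hand":-1},{"dp":[-0.004,0,0],"angular":[0,0,0],"hand":-1},{"dp":[-0.005,0,0],"angular":[0,0,0],"hand":-1},{"dp":[-0.006,0,0],"angular":[0,0,0],"hand":-1},{"dp":[-0.007,0,0],"angular":[0,0,0],"hand":-1},{"dp":[-0.007,0,0],"angular":[0,0,0],"hand":-1}]'
python3 -c "
from h import *
where();read_camera('wrist');where()"
python3 -m creep '[{"dp":[-0.001,0,0],"angular":[0,0,0],"hand":-1},{"dp":[-0.002,0,0],"angular":[0,0,0],"hand":-1},{"dp":[-0.003,0,0],"angular":[0,0,0],"hand":-1},{"dp":[-0.004,0,0],"angular":[0,0,0],"hand":-1},{"dp":[-0.005,0,0],"angular":[0,0,0],"hand":-1},{"dp":[-0.0055,0,0],"angular":[0,0,0],"hand":-1},{"dp":[-0.006,0,0],"angular":[0,0,0],"hand":-1},{"dp":[-0.006,0,0],"angular":[0,0,0],"hand":-1}]'
python3 -c "
from h import *
where();read_camera('wrist');where()"
```

```text
clock: 11.88
ee_pos: [0.5157, -0.0271, 0.1607]
orientation: [180.0, 0.0, -166.0]
ft_force: [-0.3, -0.1, -1.3]
finger_gap: 0.0067
grasp_force: 51.7
t 11.8833 along-seat -8.8 lat -0.1 z 0.2 F [-0.3 -0.1 -1.3] Tq [-0.002 -0.001  0.011] yaw -165.99 rp [1.8e+02 2.0e-02] q7 80.9
t 11.9333 along-seat -9.0 lat -0.1 z 0.2 F [-1.   0.2 -1. ] Tq [ 0.042  0.018 -0.008] yaw -165.99 rp [1.8e+02 1.0e-02] q7 80.9
clock: 12.6
ee_pos: [0.5214, -0.0257, 0.1607]
orientation: [180.0, 0.0, -166.0]
ft_force: [0.8, -0.5, -1.5]
finger_gap: 0.0069
grasp_force: 51.7
t 12.6 along-seat -3.0 lat -0.2 z 0.2 F [ 0.8 -0.5 -1.5] Tq [ 0.045 -0.02   0.023] yaw -165.99 rp [1.8e+02 1.0e-02] q7 80.7
t 12.65 along-seat -3.1 lat -0.2 z 0.2 F [-0.7 -0.4 -0.6] Tq [ 0.041 -0.008  0.043] yaw -166.0 rp [180.  -0.] q7 80.7
```

```bash
python3 -m creep '[{"dp":[-0.0003,0,0],"angular":[0,0,0],"hand":-1},{"dp":[-0.0006,0,0],"angular":[0,0,0],"hand":-1},{"dp":[-0.0009,0,0],"angular":[0,0,0],"hand":-1},{"dp":[-0.0012,0,0],"angular":[0,0,0],"hand":-1},{"dp":[-0.0015,0,0],"angular":[0,0,0],"hand":-1},{"dp":[-0.0018,0,0],"angular":[0,0,0],"hand":-1},{"dp":[-0.0021,0,0],"angular":[0,0,0],"hand":-1},{"dp":[-0.0024,0,0],"angular":[0,0,0],"hand":-1}]'
python3 -c "
from h import *
where();read_camera('wrist');where()"
python3 -m creep '[{"dp":[-0.0002,0,0],"angular":[0,0,0],"hand":-1},{"dp":[-0.0004,0,0],"angular":[0,0,0],"hand":-1},{"dp":[-0.0006,0,0],"angular":[0,0,0],"hand":-1},{"dp":[-0.0008,0,0],"angular":[0,0,0],"hand":-1},{"dp":[-0.0008,0,0],"angular":[0,0,0],"hand":-1},{"dp":[-0.0008,0,0],"angular":[0,0,0],"hand":-1},{"dp":[-0.0008,0,0],"angular":[0,0,0],"hand":-1},{"dp":[-0.0008,0,0],"angular":[0,0,0],"hand":-1}]'
python3 -c "
from h import *
where();read_camera('wrist');where()"
```

```text
clock: 13.32
ee_pos: [0.5236, -0.0252, 0.1607]
orientation: [180.0, 0.0, -166.0]
ft_force: [0.9, 0.2, -1.9]
finger_gap: 0.0066
grasp_force: 51.7
t 13.3167 along-seat -0.7 lat -0.2 z 0.2 F [ 0.9  0.2 -1.9] Tq [-0.006  0.051  0.052] yaw -166.0 rp [180.   0.] q7 80.6
t 13.3667 along-seat -0.6 lat -0.2 z 0.2 F [ 0.7  0.3 -1.3] Tq [ 0.046 -0.003 -0.02 ] yaw -166.0 rp [1.8e+02 1.0e-02] q7 80.6
clock: 14.03
ee_pos: [0.5241, -0.025, 0.1606]
orientation: [180.0, -0.0, -166.0]
ft_force: [-1.9, -0.7, -1.3]
finger_gap: 0.0069
grasp_force: 51.9
t 14.0333 along-seat -0.2 lat -0.1 z 0.1 F [-1.9 -0.7 -1.3] Tq [-0.111  0.417 -0.043] yaw -166.0 rp [ 1.8e+02 -3.0e-02] q7 80.6
t 14.0833 along-seat -0.2 lat -0.2 z 0.1 F [-1.4 -0.2 -1.3] Tq [-0.046  0.355 -0.044] yaw -166.01 rp [ 1.8e+02 -3.0e-02] q7 80.6
```

```bash
python3 -m creep '[{"dp":[0.0003,0,0.0003],"angular":[0,0,0],"hand":-1},{"dp":[0.0003,0,0.0008],"angular":[0,0,0],"hand":-1},{"dp":[0.0003,0,0.0013],"angular":[0,0,0],"hand":-1},{"dp":[0.0003,0,0.0018],"angular":[0,0,0],"hand":-1},{"dp":[0.0003,0,0.0024],"angular":[0,0,0],"hand":-1},{"dp":[0.0003,0,0.003],"angular":[0,0,0],"hand":-1},{"dp":[0.0003,0,0.0035],"angular":[0,0,0],"hand":-1},{"dp":[0.0003,0,0.0035],"angular":[0,0,0],"hand":-1}]'
python3 -c "
from h import *
where();read_camera('wrist');where()"
python3 -m creep '[{"dp":[0,0,0.0002],"angular":[0,0,0],"hand":-1},{"dp":[0,0,0.0004],"angular":[0,0,0],"hand":-1},{"dp":[0,0,0.0006],"angular":[0,0,0],"hand":-1},{"dp":[0,0,0.0008],"angular":[0,0,0],"hand":-1},{"dp":[0,0,0.0008],"angular":[0,0,0],"hand":-1},{"dp":[0,0,0.0008],"angular":[0,0,0],"hand":-1},{"dp":[0,0,0.0008],"angular":[0,0,0],"hand":-1},{"dp":[0,0,0.0008],"angular":[0,0,0],"hand":-1}]'
python3 -c "
from h import *
where();read_camera('wrist');where()"
```

```text
clock: 14.75
ee_pos: [0.5241, -0.0251, 0.1571]
orientation: [180.0, -0.0, -166.0]
ft_force: [-1.2, -1.1, -1.4]
finger_gap: 0.0071
grasp_force: 51.9
t 14.75 along-seat -0.2 lat -0.2 z -3.4 F [-1.2 -1.1 -1.4] Tq [-0.1    0.246 -0.074] yaw -166.0 rp [180.  -0.] q7 80.4
t 14.8 along-seat -0.2 lat -0.2 z -3.4 F [-1.8 -0.5 -1. ] Tq [-0.091  0.241 -0.081] yaw -166.0 rp [180.  -0.] q7 80.4
clock: 15.47
ee_pos: [0.5241, -0.0251, 0.1564]
orientation: [180.0, 0.0, -166.0]
ft_force: [-1.8, -0.3, -1.0]
finger_gap: 0.0068
grasp_force: 51.9
t 15.4667 along-seat -0.2 lat -0.2 z -4.1 F [-1.8 -0.3 -1. ] Tq [-0.065  0.276 -0.068] yaw -166.0 rp [180.   0.] q7 80.3
t 15.5167 along-seat -0.2 lat -0.2 z -4.1 F [-1.2 -0.9 -0.3] Tq [-0.153  0.235 -0.049] yaw -166.0 rp [180.   0.] q7 80.3
```

```bash
python3 -m creep '[{"dp":[0,0,0],"angular":[0,0,0],"hand":-0.8},{"dp":[0,0,0],"angular":[0,0,0],"hand":-0.65},{"dp":[0,0,0],"angular":[0,0,0],"hand":-0.65},{"dp":[0,0,0],"angular":[0,0,0],"hand":-0.65},{"dp":[0,0,-0.001],"angular":[0,0,0],"hand":-0.65},{"dp":[0,0,-0.002],"angular":[0,0,0],"hand":-0.65},{"dp":[0,0,-0.0025],"angular":[0,0,0],"hand":-0.65},{"dp":[0,0,-0.0025],"angular":[0,0,0],"hand":-0.65}]'
python3 - <<'E'
from h import *
where(); T=T_tool(); im,d=read_camera('wrist'); cv2.imwrite('pics/w5.png',im); P=cloud('wrist',d,T)
inv=np.linalg.inv(T); Q=P@inv[:3,:3].T+inv[:3,3]
m=(d>0)&(abs(Q[...,0])<.04)&(Q[...,1]>-.06)&(Q[...,1]<-.044)&(Q[...,2]<.105)&(Q[...,2]>.06); q=Q[m]; print('block',len(q),q.min(0),q.max(0),np.percentile(q[:,2],[5,50]))
E
```

```text
clock: 16.18
ee_pos: [0.5242, -0.025, 0.1591]
orientation: [-180.0, 0.0, -166.0]
ft_force: [0.5, -0.2, 0.3]
finger_gap: 0.0152
grasp_force: 0.0
t 16.1833 along-seat -0.0 lat -0.2 z -1.4 F [ 0.5 -0.2  0.3] Tq [-0.004 -0.019 -0.006] yaw -166.0 rp [-1.8e+02  2.0e-02] q7 80.5
block 2510 [-0.03299541 -0.05999958  0.07606678] [ 0.00742291 -0.04400268  0.10497726] [0.07756696 0.08196495]
```

View pics/w5.png

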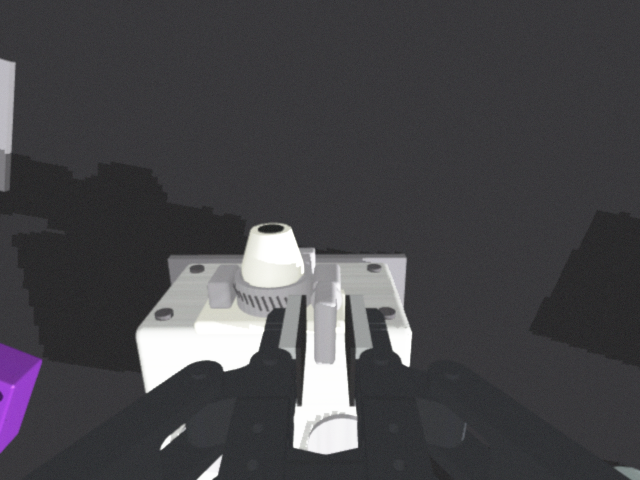

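```bash
python3 - <<'E'
from h import *
T=T_tool(); im,d=read_camera('wrist'); P=cloud('wrist',d,T)
inv=np.linalg.inv(T); Q=P@inv[:3,:3].T+inv[:3,3]
m=(d>0)&(abs(Q[...,0])<.03)&(abs(Q[...,1])<.006)&(Q[...,2]<.062)&(Q[...,2]>.04); m=cv2.morphologyEx(m.astype(np.uint8),cv2.MORPH_OPEN,np.ones((3,3)))>0
q=Q[m]; print(len(q),q.min(0).round(4),q.max(0).round(4),np.percentile(q,[2,98],axis=0).round(4),cv2.minAreaRect((q[:,:2]*1000).astype(np.float32)))
E
python3 -m creep '[{"dp":[0.001,0,0],"angular":[0,0,0],"hand":-0.65},{"dp":[0.001,0,0],"angular":[0,0,0],"hand":-0.8},{"dp":[0.001,0,0],"angular":[0,0,0],"hand":-1},{"dp":[0.001,0,0],"angular":[0,0,0],"hand":-1},{"dp":[0.001,0,0],"angular":[0,0,0],"hand":-1},{"dp":[0.001,0,0],"angular":[0,0,0],"hand":-1},{"dp":[0.001,0,0],"angular":[0,0,0],"hand":-1},{"dp":[0.001,0,0],"angular":[0,0,0],"hand":-1}]' 40
python3 -c "
from h import *
where();read_camera('wrist');where()"
```

```text
1491 [-0.0122 -0.0048  0.0547] [0.0144 0.0032 0.062 ] [[-0.0108 -0.0047  0.0555]
 [ 0.0138  0.0031  0.0605]] ((1.1144733428955078, -0.7895693778991699), (26.551836013793945, 7.934412479400635), 0.4598037898540497)
clock: 16.95
ee_pos: [0.5228, -0.0254, 0.1588]
orientation: [180.0, -0.0, -166.0]
ft_force: [-1.4, -0.1, 0.0]
finger_gap: 0.0069
grasp_force: 43.2
t 16.95 along-seat -1.6 lat -0.1 z -1.7 F [-1.4 -0.1  0. ] Tq [-0.011  0.338 -0.071] yaw -166.0 rp [ 1.7999e+02 -4.0000e-02] q7 80.5
t 17.0 along-seat -1.5 lat -0.1 z -1.7 F [-1.6 -0.3 -0.6] Tq [-0.017  0.336 -0.112] yaw -166.0 rp [ 1.7999e+02 -3.0000e-02] q7 80.5
```

```bash
cat >> h.py <<'E'
def tq(n=5):
    a=[];s=state();a.append([s['wrist_torque'][2],s['tau'][6]]);y=s['orientation'][2]
    for i in range(n-1): read_camera('wrist'); s=state(); a.append([s['wrist_torque'][2],s['tau'][6]])
    a=np.array(a); print('yaw',round(y,2),round(s['orientation'][2],2),'first',a[0].round(3),'mean',a.mean(0).round(4),'sd',a.std(0).round(3),'F',s['ft_force'].round(1),'pos',s['ee_pos'].round(4),'t',round(s['clock'],1))
E
python3 -c "
from h import *
tq(5)"
python3 -m creep '[{"dp":[0,0,0],"angular":[0,0,4],"hand":-1},{"dp":[0,0,0],"angular":[0,0,8],"hand":-1},{"dp":[0,0,0],"angular":[0,0,12],"hand":-1},{"dp":[0,0,0],"angular":[0,0,16],"hand":-1},{"dp":[0,0,0],"angular":[0,0,20],"hand":-1},{"dp":[0,0,0],"angular":[0,0,24],"hand":-1},{"dp":[0,0,0],"angular":[0,0,27],"hand":-1},{"dp":[0,0,0],"angular":[0,0,30],"hand":-1}]'
python3 -c "
from h import *
tq(5)"
python3 -m creep '[{"dp":[0,0,0],"angular":[0,0,1.5],"hand":-1},{"dp":[0,0,0],"angular":[0,0,3],"hand":-1},{"dp":[0,0,0],"angular":[0,0,4.5],"hand":-1},{"dp":[0,0,0],"angular":[0,0,6],"hand":-1},{"dp":[0,0,0],"angular":[0,0,7.5],"hand":-1},{"dp":[0,0,0],"angular":[0,0,9],"hand":-1},{"dp":[0,0,0],"angular":[0,0,10.5],"hand":-1},{"dp":[0,0,0],"angular":[0,0,12],"hand":-1}]'
python3 -c "
from h import *
tq(6)"
```

```text
yaw -166.0 -166.0 first [-0.112  0.069] mean [-0.0804  0.0739] sd [0.025 0.003] F [-2.3 -0.1 -0.2] pos [ 0.5228 -0.0253  0.1588] t 17.2
clock: 17.87
ee_pos: [0.5231, -0.025, 0.1588]
orientation: [180.0, 0.0, 163.9]
ft_force: [0.0, 0.8, -0.4]
finger_gap: 0.0069
grasp_force: 43.0
yaw 163.92 164.13 first [0.21  0.477] mean [ 0.1252 -0.1103] sd [0.052 0.369] F [-1.2  0.7 -1.7] pos [ 0.523  -0.025   0.1588] t 18.1
clock: 18.73
ee_pos: [0.5231, -0.0251, 0.1589]
orientation: [180.0, -0.0, 151.9]
ft_force: [-0.6, 3.1, -2.0]
finger_gap: 0.0068
grasp_force: 42.9
yaw 151.86 152.02 first [0.188 0.154] mean [ 0.1508 -0.1369] sd [0.042 0.17 ] F [-1.   2.6 -1.5] pos [ 0.5231 -0.0251  0.1589] t 19.0
```

```bash
cat >> h.py <<'E'
def tq(n=5):
    a=[];y=[]
    for i in range(n):
        if i: read_camera('wrist')
        s=state(); a.append([s['wrist_torque'][2],-s['tau'][6]]); y.append(s['orientation'][2])
    a=np.array(a); print('yaw',np.round(y,2),'wz',a[:,0].round(3),'m',a[:,0].mean().round(3),'t7',a[:,1].round(3),'F',s['ft_force'].round(1),'t',round(s['clock'],1))
E
python3 -m creep '[{"dp":[0,0,0],"angular":[0,0,1.5],"hand":-1},{"dp":[0,0,0],"angular":[0,0,3],"hand":-1},{"dp":[0,0,0],"angular":[0,0,4.5],"hand":-1},{"dp":[0,0,0],"angular":[0,0,6],"hand":-1},{"dp":[0,0,0],"angular":[0,0,7.5],"hand":-1},{"dp":[0,0,0],"angular":[0,0,8.5],"hand":-1},{"dp":[0,0,0],"angular":[0,0,9.3],"hand":-1},{"dp":[0,0,0],"angular":[0,0,10],"hand":-1}]' >/dev/null
python3 -c "
from h import *
tq(6)"
python3 -m creep '[{"dp":[0,0,0],"angular":[0,0,1],"hand":-1},{"dp":[0,0,0],"angular":[0,0,2],"hand":-1},{"dp":[0,0,0],"angular":[0,0,3],"hand":-1},{"dp":[0,0,0],"angular":[0,0,4],"hand":-1},{"dp":[0,0,0],"angular":[0,0,5],"hand":-1},{"dp":[0,0,0],"angular":[0,0,6],"hand":-1},{"dp":[0,0,0],"angular":[0,0,7],"hand":-1},{"dp":[0,0,0],"angular":[0,0,8],"hand":-1}]' >/dev/null
python3 -c "
from h import *
tq(6)"
python3 -m creep '[{"dp":[0,0,0],"angular":[0,0,1],"hand":-1},{"dp":[0,0,0],"angular":[0,0,2],"hand":-1},{"dp":[0,0,0],"angular":[0,0,3],"hand":-1},{"dp":[0,0,0],"angular":[0,0,4],"hand":-1},{"dp":[0,0,0],"angular":[0,0,5],"hand":-1},{"dp":[0,0,0],"angular":[0,0,6],"hand":-1},{"dp":[0,0,0],"angular":[0,0,7],"hand":-1},{"dp":[0,0,0],"angular":[0,0,8],"hand":-1}]' 
python3 -c "
from h import *
tq(6)"
```

```text
yaw [141.94 141.91 141.98 142.   142.01 142.01] wz [0.232 0.199 0.142 0.152 0.133 0.194] m 0.175 t7 [0.073 0.151 0.297 0.208 0.169 0.156] F [-0.3  3.2 -2. ] t 19.9
yaw [133.91 133.85 133.95 133.98 133.99 133.99] wz [0.179 0.167 0.171 0.129 0.091 0.138] m 0.146 t7 [-0.034  0.103  0.335  0.208  0.152  0.129] F [-1.6  4.8 -1. ] t 20.8
clock: 21.48
ee_pos: [0.5232, -0.0254, 0.159]
orientation: [180.0, 0.0, 125.9]
ft_force: [-0.1, 3.6, -0.3]
finger_gap: 0.007
grasp_force: 43.1
yaw [125.9  125.84 125.94 125.99 126.   126.  ] wz [0.174 0.151 0.181 0.116 0.167 0.14 ] m 0.155 t7 [-0.035  0.108  0.342  0.225  0.17   0.151] F [-0.1  2.5  0. ] t 21.7
```

```bash
for i in 1; do :; done
python3 -m creep '[{"dp":[0,0,0],"angular":[0,0,1],"hand":-1},{"dp":[0,0,0],"angular":[0,0,2],"hand":-1},{"dp":[0,0,0],"angular":[0,0,3],"hand":-1},{"dp":[0,0,0],"angular":[0,0,4],"hand":-1},{"dp":[0,0,0],"angular":[0,0,5],"hand":-1},{"dp":[0,0,0],"angular":[0,0,6],"hand":-1},{"dp":[0,0,0],"angular":[0,0,7],"hand":-1},{"dp":[0,0,0],"angular":[0,0,8],"hand":-1}]' >/dev/null
python3 -c "
from h import *
tq(6)"
python3 -m creep '[{"dp":[0,0,0],"angular":[0,0,1],"hand":-1},{"dp":[0,0,0],"angular":[0,0,2],"hand":-1},{"dp":[0,0,0],"angular":[0,0,3],"hand":-1},{"dp":[0,0,0],"angular":[0,0,4],"hand":-1},{"dp":[0,0,0],"angular":[0,0,5],"hand":-1},{"dp":[0,0,0],"angular":[0,0,6],"hand":-1},{"dp":[0,0,0],"angular":[0,0,7],"hand":-1},{"dp":[0,0,0],"angular":[0,0,8],"hand":-1}]' >/dev/null
python3 -c "
from h import *
tq(6)"
python3 -m creep '[{"dp":[0,0,0],"angular":[0,0,1],"hand":-1},{"dp":[0,0,0],"angular":[0,0,2],"hand":-1},{"dp":[0,0,0],"angular":[0,0,3],"hand":-1},{"dp":[0,0,0],"angular":[0,0,4],"hand":-1},{"dp":[0,0,0],"angular":[0,0,5],"hand":-1},{"dp":[0,0,0],"angular":[0,0,6],"hand":-1},{"dp":[0,0,0],"angular":[0,0,7],"hand":-1},{"dp":[0,0,0],"angular":[0,0,8],"hand":-1}]' 
python3 -c "
from h import *
tq(6)"
```

```text
yaw [117.9  117.85 117.95 117.99 118.   118.  ] wz [0.199 0.191 0.141 0.171 0.147 0.082] m 0.155 t7 [-0.036  0.108  0.341  0.224  0.169  0.15 ] F [-0.8  2.  -0.7] t 22.6
yaw [109.9  109.84 109.95 109.99 110.   110.01] wz [0.149 0.172 0.179 0.141 0.155 0.136] m 0.155 t7 [-0.036  0.108  0.342  0.223  0.168  0.149] F [ 2.3  1.3 -0.3] t 23.6
clock: 24.23
ee_pos: [0.5232, -0.0253, 0.1589]
orientation: [180.0, 0.0, 101.9]
ft_force: [1.9, 1.7, -0.6]
finger_gap: 0.007
grasp_force: 43.1
yaw [101.9  101.85 101.95 101.99 102.   102.01] wz [0.203 0.212 0.137 0.129 0.105 0.097] m 0.147 t7 [-0.036  0.108  0.342  0.223  0.168  0.149] F [1.3 1.1 0.5] t 24.5
```

```bash
python3 -m creep '[{"dp":[0,0,0],"angular":[0,0,1],"hand":-1},{"dp":[0,0,0],"angular":[0,0,2],"hand":-1},{"dp":[0,0,0],"angular":[0,0,3],"hand":-1},{"dp":[0,0,0],"angular":[0,0,4],"hand":-1},{"dp":[0,0,0],"angular":[0,0,5],"hand":-1},{"dp":[0,0,0],"angular":[0,0,6],"hand":-1},{"dp":[0,0,0],"angular":[0,0,7],"hand":-1},{"dp":[0,0,0],"angular":[0,0,8],"hand":-1}]' >/dev/null
python3 -c "
from h import *
tq(5)"
python3 -m creep '[{"dp":[0,0,0],"angular":[0,0,1],"hand":-1},{"dp":[0,0,0],"angular":[0,0,2],"hand":-1},{"dp":[0,0,0],"angular":[0,0,3],"hand":-1},{"dp":[0,0,0],"angular":[0,0,4],"hand":-1},{"dp":[0,0,0],"angular":[0,0,5],"hand":-1},{"dp":[0,0,0],"angular":[0,0,6],"hand":-1},{"dp":[0,0,0],"angular":[0,0,7],"hand":-1},{"dp":[0,0,0],"angular":[0,0,8],"hand":-1}]' >/dev/null
python3 -c "
from h import *
tq(5)"
```

```text
yaw [93.9  93.85 93.95 93.99 94.  ] wz [0.201 0.204 0.168 0.205 0.198] m 0.195 t7 [-0.036  0.109  0.344  0.225  0.17 ] F [ 2.7  2.4 -2.1] t 25.4
yaw [85.9  85.85 85.95 85.99 86.  ] wz [0.215 0.14  0.149 0.126 0.146] m 0.155 t7 [-0.036  0.109  0.345  0.227  0.172] F [ 2.6  1.  -1.6] t 26.2
```

```bash
python3 -m creep '[{"dp":[0,0,0],"angular":[0,0,1],"hand":-1},{"dp":[0,0,0],"angular":[0,0,2],"hand":-1},{"dp":[0,0,0],"angular":[0,0,3],"hand":-1},{"dp":[0,0,0],"angular":[0,0,4],"hand":-1},{"dp":[0,0,0],"angular":[0,0,5],"hand":-1},{"dp":[0,0,0],"angular":[0,0,6],"hand":-1},{"dp":[0,0,0],"angular":[0,0,7],"hand":-1},{"dp":[0,0,0],"angular":[0,0,8],"hand":-1}]' >/dev/null
python3 -c "
from h import *
tq(5)"
python3 -m creep '[{"dp":[0,0,0],"angular":[0,0,1],"hand":-1},{"dp":[0,0,0],"angular":[0,0,2],"hand":-1},{"dp":[0,0,0],"angular":[0,0,3],"hand":-1},{"dp":[0,0,0],"angular":[0,0,4],"hand":-1},{"dp":[0,0,0],"angular":[0,0,5],"hand":-1},{"dp":[0,0,0],"angular":[0,0,6],"hand":-1},{"dp":[0,0,0],"angular":[0,0,7],"hand":-1},{"dp":[0,0,0],"angular":[0,0,8],"hand":-1}]' >/dev/null
python3 -c "
from h import *
tq(5)"
```

```text
yaw [77.91 77.85 77.95 77.99 78.  ] wz [0.176 0.226 0.179 0.14  0.148] m 0.174 t7 [-0.032  0.114  0.347  0.229  0.174] F [ 3.6  2.2 -2.2] t 27.1
yaw [69.9  69.85 69.94 69.97 69.98] wz [0.235 0.211 0.195 0.177 0.148] m 0.193 t7 [-0.013  0.133  0.376  0.232  0.184] F [ 4.4  2.3 -3.6] t 27.9
```

```bash
python3 -m creep '[{"dp":[0,0,0],"angular":[0,0,1],"hand":-1},{"dp":[0,0,0],"angular":[0,0,2],"hand":-1},{"dp":[0,0,0],"angular":[0,0,3],"hand":-1},{"dp":[0,0,0],"angular":[0,0,4],"hand":-1},{"dp":[0,0,0],"angular":[0,0,5],"hand":-1},{"dp":[0,0,0],"angular":[0,0,6],"hand":-1},{"dp":[0,0,0],"angular":[0,0,7],"hand":-1},{"dp":[0,0,0],"angular":[0,0,8],"hand":-1}]'
python3 -c "
from h import *
tq(5)"
```

```text
clock: 28.62
ee_pos: [0.5232, -0.0253, 0.1588]
orientation: [180.0, -0.0, 61.9]
ft_force: [4.8, 2.3, -3.9]
finger_gap: 0.0069
grasp_force: 42.6
yaw [61.94 61.88 61.95 61.98 61.98] wz [0.217 0.221 0.21  0.206 0.174] m 0.205 t7 [0.006 0.193 0.364 0.245 0.206] F [ 4.2  1.8 -4.3] t 28.8
```

```bash
python3 -m creep '[{"dp":[0,0,0],"angular":[0,0,1],"hand":-1},{"dp":[0,0,0],"angular":[0,0,2],"hand":-1},{"dp":[0,0,0],"angular":[0,0,3],"hand":-1},{"dp":[0,0,0],"angular":[0,0,4],"hand":-1},{"dp":[0,0,0],"angular":[0,0,5],"hand":-1},{"dp":[0,0,0],"angular":[0,0,6],"hand":-1},{"dp":[0,0,0],"angular":[0,0,7],"hand":-1},{"dp":[0,0,0],"angular":[0,0,8],"hand":-1}]'
python3 -c "
from h import *
tq(6)"
```

```text
clock: 29.48
ee_pos: [0.5233, -0.0253, 0.1588]
orientation: [180.0, -0.0, 53.9]
ft_force: [5.1, 1.9, -5.4]
finger_gap: 0.0069
grasp_force: 42.5
yaw [53.94 53.88 53.95 53.98 53.98 53.98] wz [0.285 0.277 0.204 0.209 0.202 0.283] m 0.243 t7 [0.025 0.212 0.381 0.262 0.223 0.215] F [ 4.9  2.1 -5.6] t 29.7
```

```bash
python3 -m creep '[{"dp":[0,0,0],"angular":[0,0,0],"hand":-0.65},{"dp":[0,0,0],"angular":[0,0,0],"hand":-0.65},{"dp":[0,0,0],"angular":[0,0,0],"hand":-0.65},{"dp":[0,0,0],"angular":[0,0,0],"hand":-0.65},{"dp":[0,0,0],"angular":[0,0,0],"hand":-0.65},{"dp":[0,0,0],"angular":[0,0,0],"hand":-0.65},{"dp":[0,0,0],"angular":[0,0,0],"hand":-0.65},{"dp":[0,0,0],"angular":[0,0,0],"hand":-0.65}]' >/dev/null
python3 - <<'E'
from h import *
T=where(); im,d=read_camera('wrist'); cv2.imwrite('pics/w6.png',im); P=cloud('wrist',d,T)
inv=np.linalg.inv(T); Q=P@inv[:3,:3].T+inv[:3,3]
m=(d>0)&(abs(Q[...,0])<.03)&(abs(Q[...,1])<.007)&(Q[...,2]<.0625)&(Q[...,2]>.04); m=cv2.morphologyEx(m.astype(np.uint8),cv2.MORPH_OPEN,np.ones((3,3)))>0
q=Q[m]; print(len(q),np.median(q,0).round(4),cv2.minAreaRect((q[:,:2]*1000).astype(np.float32)))
E
python3 -m creep '[{"dp":[0,0,0],"angular":[0,0,0],"hand":-1},{"dp":[0,0,0],"angular":[0,0,0],"hand":-1},{"dp":[0,0,0],"angular":[0,0,0],"hand":-1},{"dp":[0,0,0],"angular":[0,0,0],"hand":-1},{"dp":[0,0,0],"angular":[0,0,0],"hand":-1},{"dp":[0,0,0],"angular":[0,0,0],"hand":-1},{"dp":[0,0,0],"angular":[0,0,0],"hand":-1},{"dp":[0,0,0],"angular":[0,0,0],"hand":-1}]' 
python3 -c "
from h import *
tq(3)"
```

```text
t 30.4 along-seat -14.8 lat 41.9 z -1.6 F [ 0.4 -0.1  0.3] Tq [-0.009  0.021  0.03 ] yaw 54.0 rp [-180.    0.] q7 -39.7
1694 [0.0023 0.0007 0.0566] ((-0.43322277069091797, -0.8736991882324219), (11.933690071105957, 27.174335479736328), 89.15192413330078)
clock: 31.12
ee_pos: [0.5233, -0.0251, 0.1589]
orientation: [180.0, -0.0, 54.0]
ft_force: [2.8, 1.5, -2.7]
finger_gap: 0.007
grasp_force: 42.0
yaw [54.01 54.01 54.01] wz [0.172 0.17  0.166] m 0.169 t7 [0.151 0.153 0.154] F [ 1.9  1.6 -1.7] t 31.2
```

View pics/w6.png

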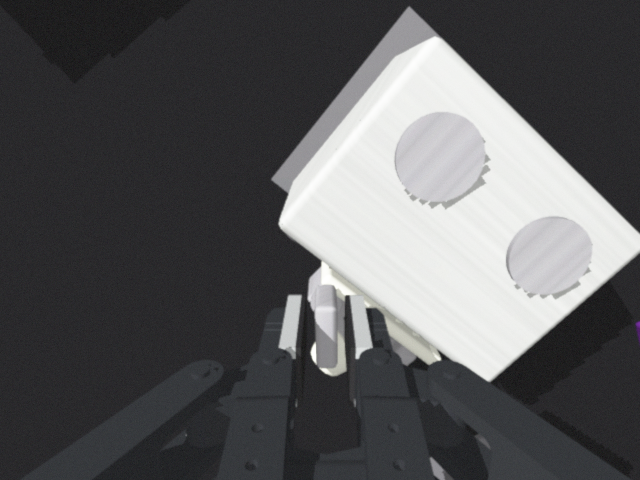

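```bash
python3 -m creep '[{"dp":[0,0,0],"angular":[0,0,0.5],"hand":-1},{"dp":[0,0,0],"angular":[0,0,1],"hand":-1},{"dp":[0,0,0],"angular":[0,0,1.5],"hand":-1},{"dp":[0,0,0],"angular":[0,0,2],"hand":-1},{"dp":[0,0,0],"angular":[0,0,2.5],"hand":-1},{"dp":[0,0,0],"angular":[0,0,3],"hand":-1},{"dp":[0,0,0],"angular":[0,0,3.5],"hand":-1},{"dp":[0,0,0],"angular":[0,0,4],"hand":-1}]'
python3 -c "
from h import *
tq(7)"
```

```text
clock: 31.88
ee_pos: [0.5233, -0.0252, 0.1589]
orientation: [180.0, -0.0, 50.0]
ft_force: [4.5, 2.1, -4.0]
finger_gap: 0.0067
grasp_force: 41.9
yaw [49.96 49.93 49.98 50.   50.   50.   50.01] wz [0.292 0.218 0.215 0.262 0.243 0.188 0.212] m 0.233 t7 [0.147 0.219 0.329 0.267 0.24  0.232 0.231] F [ 3.9  1.8 -3.7] t 32.2
```

```bash
python3 -m creep '[{"dp":[0,0,0],"angular":[0,0,0],"hand":-0.5},{"dp":[0,0,0],"angular":[0,0,0],"hand":-0.5},{"dp":[0,0,0],"angular":[0,0,0],"hand":-0.5},{"dp":[0,0,0],"angular":[0,0,0],"hand":-0.5},{"dp":[0,0,0],"angular":[0,0,0],"hand":-0.5},{"dp":[0,0,-0.005],"angular":[0,0,0],"hand":-0.5},{"dp":[0,0,-0.015],"angular":[0,0,0],"hand":-0.5},{"dp":[0,0,-0.03],"angular":[0,0,0],"hand":-0.5}]'
python3 -m creep '[{"dp":[0,0,-0.02],"angular":[0,0,0],"hand":-0.5},{"dp":[0,0,-0.04],"angular":[0,0,0],"hand":-0.5},{"dp":[0,0,-0.06],"angular":[0,0,0],"hand":-0.5},{"dp":[0,0,-0.08],"angular":[0,0,0],"hand":-0.5},{"dp":[0,0,-0.08],"angular":[0,0,0],"hand":-0.5},{"dp":[0,0,-0.08],"angular":[0,0,0],"hand":-0.5},{"dp":[0,0,-0.08],"angular":[0,0,0],"hand":-0.5},{"dp":[0,0,-0.08],"angular":[0,0,0],"hand":-0.5}]'
python3 - <<'E'
from h import *
im,d=read_camera('side'); cv2.imwrite('pics/s7.png',cv2.resize(im[170:290,230:390],None,fx=5,fy=5,interpolation=cv2.INTER_CUBIC))
E
```

```text
clock: 32.85
ee_pos: [0.5223, -0.0253, 0.1888]
orientation: [-179.9, 0.1, 50.0]
ft_force: [0.3, 0.2, -0.2]
finger_gap: 0.0214
grasp_force: 0.0
clock: 33.52
ee_pos: [0.5224, -0.0253, 0.2682]
orientation: [-179.9, 0.1, 50.0]
ft_force: [0.0, 0.1, 0.4]
finger_gap: 0.0214
grasp_force: 0.0
```

View pics/s7.png

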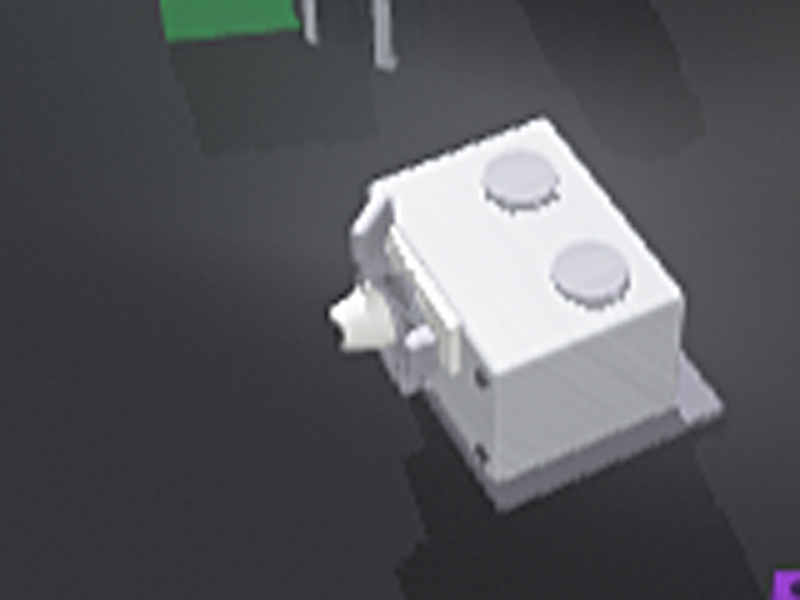

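The clamp sits upright on the port, its band around (405,320) against the flange and the gripper well clear, so I'm handing it in.

```bash
python3 -c "
from plant import *
print(job_done())"
```

```text
the job is handed in; nothing more can be done
None
```

The clamp is home against the flange, tightened to an estimated 20–25 N of squeeze (read from wrist and joint torque), then released, and the job is handed in at about 34 s; no verdict came back.

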